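# Start the purple glue timer

## Task

The glue-up for the purple clamps needs timing: on the purple timer, press its small grey clear key with closed fingertips and let it come up, then press its big purple start key and hold it down for about a second. Press gently, without lifting the timer or pushing it out of place, do not touch the other two timers or disturb anything else on the bench, and finish with the hand raised well clear (some 10 cm or more) above the timer.

Things in the scene. Friction and masses are not known exactly. Their poses are not given: they have to be found in the camera images.
- purple_timer: the purple timer: loose low dark-grey box on rubber feet, 124 x 64 x 34 mm (local x, y, z), 0.2-0.45 kg, with a purple band round it, a pale display in the middle of its top, a big round purple start key (diameter 32 mm, 36 mm to local +x) and a small round light-grey clear key (diameter 22 mm, 36 mm to local -x). Both keys stand 12 mm proud (tops 46 mm above the bench). Origin: centre of the underside; z up
- purple_start_top (a point): centre of the top face of the big purple start key; moves with the key
- purple_clear_top (a point): centre of the top face of the small light-grey clear key of the purple timer; moves with the key
- purple_start (a joint): purple timer's big purple start key: spring key, joint value 0 released (up), grows as it is pressed down, 0.008 m = bottomed. Counts as pressed beyond 0.004 m. Spring: about 1.5 N to start it, 3.5 N at 4 mm, 5.5 N at 8 mm; it comes back up by itself
- purple_clear (a joint): purple timer's small grey clear key: spring key, joint value 0 released (up), grows as it is pressed down, 0.008 m = bottomed. Counts as pressed beyond 0.004 m. Spring: about 1.5 N to start it, 3.5 N at 4 mm, 5.5 N at 8 mm; it comes back up by itself
- orange_timer: the orange timer, same make and sizes as the purple one but with orange band and orange start key; must not be touched. Origin: centre of the underside
- orange_start (a joint): start key of the orange timer, same values as above; leave alone
- orange_clear (a joint): clear key of the orange timer, same values as above; leave alone
- green_timer: the green timer, same make and sizes as the purple one but with green band and green start key; must not be touched. Origin: centre of the underside
- green_start (a joint): start key of the green timer, same values as above; leave alone
- green_clear (a joint): clear key of the green timer, same values as above; leave alone
- clamps: two purple spring clamps lying crossed and hooked into each other, moving as one; together about 160 x 150 mm, 55 mm high; loose. Origin on the bench near the crossing
- jar: small glass jar of brass screws with a steel screw lid, 54 mm diameter, 68 mm high, loose. Origin: centre of the underside
- roller: small white plastic roller (36 mm diameter, 70 mm wide) in a wire fork with a black handle, 170 mm long overall, loose, lying on the bench; its origin is on the bench under the roller, the handle runs to local -x
- hook: steel bench hook, a plate 150 x 130 mm with a 26 mm high fence, screwed down. Origin: centre of the underside
- unit_drawer0_handle (a point): bar handle of the top drawer of the wooden drawer unit at the left of the bench (340 mm wide, 240 mm deep, 220 mm high, fixed, its front turned to the middle of the bench); the drawer stands 20 to 70 mm open; leave it so
There are look-alikes about, which are no part of the job. Leave any pink look-alike of the purple_timer alone.

How it is judged (in metres and radians):
On the way, in this order (a step that is already met when the one before it is completed fails the run):
1. the purple timer's grey clear key is pressed with the fingers, its start key being up (value of joint purple_clear above 0.004 m and value of joint purple_start below 0.002 m and contact force between the fingers and purple_timer above 0.5 N), for 0.1 s.
2. the clear key has come up again, the start key not yet pressed (value of joint purple_clear below 0.0015 m and value of joint purple_start below 0.002 m), for 0.1 s.
3. the purple start key is held down with the fingers, the clear key being up (value of joint purple_start above 0.004 m and value of joint purple_clear below 0.002 m and contact force between the fingers and purple_timer above 0.5 N), for 0.6 s.
At the end, for the whole second after the job is handed in: Both keys of the purple timer are up (under 1.5 mm), it lies flat within 25 mm of where it was, at rest; the grasp point is over 80 mm from its keys; the other timers are within 10 mm, and clamps, jar, roller and drawer within 15 mm, of where they were (value of joint each of purple_start, purple_clear below 0.0015 m and distance of purple_timer from where it was at the start of the episode below 0.025 m and angle between purple_timer's own z axis and vertical below 0.1 rad and linear speed of purple_timer below 0.02 m/s and distance between the grasp point and purple_start_top above 0.08 m and distance between the grasp point and purple_clear_top above 0.08 m and distance of each of orange_timer, green_timer from where it was at the start of the episode below 0.01 m and distance of each of clamps, jar, roller, unit_drawer0_handle from where it was at the start of the episode below 0.015 m); the robot touches nothing.
It fails at once if the purple timer is pressed with more than 20 N (contact force between any of the fingers, the arm and purple_timer above 20 N).
It fails at once if the purple timer is lifted over 8 mm, tipped over 0.2 rad or shifted over 30 mm (height (world z) of purple_timer above 0.008 m or angle between purple_timer's own z axis and vertical above 0.2 rad or distance of purple_timer from where it was at the start of the episode above 0.03 m).
It fails at once if both keys of the purple timer are pressed at once (value of joint each of purple_start, purple_clear above 0.004 m).
It fails at once if another timer is touched, shifted, or one of its keys pressed (contact force between any of the fingers, the arm and orange_timer above 0.3 N or distance of any of orange_timer, green_timer from where it was at the start of the episode above 0.01 m or value of joint any of orange_start, orange_clear, green_start, green_clear above 0.003 m or contact force between any of the fingers, the arm and green_timer above 0.3 N).
It fails at once if clamps, jar, roller or top drawer are shifted over 15 mm, the jar is tipped, or the bench hook is struck (distance of any of clamps, jar, roller, unit_drawer0_handle from where it was at the start of the episode above 0.015 m or angle between jar's own z axis and vertical above 0.3 rad or contact force between any of the fingers, the arm and hook above 5 N).
It also fails if it takes over 48 s, if anything falls off the work surface, if the arm or the gripper's body presses on something with over 40 N, if the wrist force passes 120 N, or if a joint passes its speed limit or range.

## Robot

A 7-joint arm with a two-finger parallel gripper is mounted at the origin on the work surface. World frame = base frame: x ahead of the robot, y to its left, z up, the work surface at z = 0. Lengths are in m, angles in degrees, forces in N, time in s.
With the tool pointing down it reaches from about 0.425 to 0.825 m from the base axis. Payload 3.6 kg.
Tool frame: the origin (TCP) lies midway between the tips of the shut fingers; the grasp point (between the pads) lies 19 mm behind it; z points along the fingers, y is the line along which they close (so a half turn about z gives the same grasp; the last joint's range is limited). The gripper opens to 93 mm and grips with 3 to 60 N. Pads are 15 mm wide; open, the fingers measure 128 mm over their backs; the gripper's body (75 mm by 188 mm) begins 65 mm behind the grasp point.
Start: joints at [-67.179, 35.231, -0.722, 81.555, 0.464, 63.22, -2.315], TCP at [0.268, 0.592, 0.219] pointing down, gripper open.
Joint ranges: [-178.69, 178.69], [-17.37, 117.87], [-77.05, 75.6], [15.02, 138.74], [-78.02, 258.01], [0.78, 113.62], [-162.83, 162.83]. Speed limits (degrees/s): [159.86, 159.86, 180, 180, 180, 180, 180].

## Interface

Orientations are given as a 3x3 rotation matrix whose columns are the frame's x, y, z axes.
In Python, from rig import r gives the robot as it stands.
- The arm moves only by the shell command python3 -m inch 'ROWS'. ROWS is JSON, a list of rows, each an object of numbers: "rx", "ry", "rz": the turn, a rotation vector about the tool's x, y, z in rad; "tx", "ty", "tz": the shift along the tool's x, y, z in cm; "grip": the opening, from 0 (shut) to 1 (fully open). A call has 1 to 5 rows; each row is the pose to reach, as a shift and turn from the pose commanded when the call began, along the tool's axes at that moment; what a row does not reach only later rows make up. A row lasts 1/12 s, in which the tool goes at most 41.7 mm and 7.16 degrees, less where a joint would pass 70% of its speed; a pose out of reach is approached as far as the arm can. A call with a gripper value outside its range is refused whole. The fingers move at their own pace and stop on an object; the grip force is fixed at half the most. Time passes only in rows, so rows that repeat a pose let the fingers close. It gives the time, the measured TCP pose, the force, the opening and the grip force at its end, in the units of the state.
- r.state(): the state, without advancing time (a new reading comes with each control period).
- r.get_image(name): name is "scene" or "top" or "wrist"; returns the picture (420x560x3 uint8, blue, green, red); there is no depth.
- r.camera_params(name): a dict with "fx", "fy", "cx", "cy" (pixels), "camera_from_world" (4x4, takes a point from world to camera coordinates). Camera axes: x right, y down, z forward; pixel columns grow to the right and rows downward; lengths in m; the calibration is good to about 2 mm. A picture is of the moment at which its call begins: read the wrist's pose just before it. camera_params takes no time and is no camera call; for the wrist camera it gives the pose at the moment of the call.
- r.finish_job(): hands the job in; it is judged then, once.
Trained networks look in the newest picture that a camera, given by its name, has taken for a name from the list of things; names that differ only in an ending like _2 or _b are one class to them, and where a whole thing is asked for, a point or a joint stands for the part that bears it (a point fixed in the world has none). Each returns a list of dicts, best first, with "conf" (0 to 1); they miss things now and then, are a little off and sometimes report something else, mostly with a low value. They report only what shows in the picture. A call takes as long as a camera call. They do not tell look-alikes from the thing itself.
- r.recognise(name, camera): "rect" ([centre column, centre row, width, height] in pixels, round what is visible of it).
The state is a dict: "t": time; "q": joint angles; "dq": joint speeds; "joint_efforts": joint torques, N m; "tool_pos": TCP position; "tool_rot": TCP orientation; "wrist_force": force on the tool from outside, world axes, zero at the start; "moment": the same for the moment, N m; "opening": finger opening in m; "grip_force": force on a finger pad.
Only numpy, scipy, OpenCV 4.12 (cv2) and the standard library are available. Lean on these libraries where they do the work, as an engineer would, in place of code of your own. Each camera call takes 0.05 s, during which the arm holds its last target. There are 200 camera calls.

## Working session

There is one attempt and no reset: what is moved stays moved. The work goes in short steps, Python scripts to look and compute and a shell command to move; the robot and the scene stay as the last step left them, time stands still between calls to the robot, and variables do not carry over. Pictures are saved under pics/ and viewed, at most 10 in all, crops included, and the job is handed in when it is done.

```bash
mkdir -p pics; python3 - <<'E'
from rig import r
import cv2,numpy as np
for n in("top","scene"):
    im=r.get_image(n); cv2.imwrite(f"pics/{n}0.png",im)
    for k in("purple_timer","purple_start_top","purple_clear_top"):
        print(n,k,[(round(d['conf'],2),np.round(d['rect'],1).tolist()) for d in r.recognise(k,n)][:5])
s=r.state();print(s['t'],s['tool_pos'],s['tool_rot'],s['opening'])
E
```

```text
top purple_timer [(0.87, [209.8, 198.9, 49.2, 27.4]), (0.84, [137.3, 236.2, 38.4, 48.0]), (0.63, [161.0, 307.9, 25.8, 47.7]), (0.58, [204.0, 249.9, 51.0, 42.6])]
top purple_start_top [(0.66, [159.4, 321.8, 8.7, 12.5]), (0.65, [134.5, 222.3, 11.4, 14.6])]
top purple_clear_top [(0.56, [139.0, 248.6, 12.0, 5.1]), (0.52, [223.8, 198.7, 6.5, 8.6]), (0.17, [95.5, 162.6, 54.5, 139.1])]
scene purple_timer [(0.82, [376.6, 211.5, 21.6, 28.8]), (0.81, [338.6, 239.0, 45.9, 29.8]), (0.73, [402.8, 250.1, 31.5, 34.0]), (0.63, [327.8, 267.4, 50.5, 28.1]), (0.32, [261.5, 252.1, 14.2, 8.3])]
scene purple_start_top [(0.49, [329.3, 227.9, 11.8, 6.0]), (0.48, [189.1, 248.2, 10.1, 5.3]), (0.4, [409.4, 253.0, 15.1, 6.2])]
scene purple_clear_top [(0.59, [375.6, 213.4, 4.5, 4.1]), (0.56, [348.6, 235.4, 5.8, 7.3]), (0.54, [317.0, 258.6, 7.3, 10.5]), (0.39, [401.0, 235.9, 7.4, 6.2])]
0.4 [0.2678152  0.59210989 0.21846907] [[-9.11139000e-01  4.12099126e-01 -1.81726467e-04]
 [ 4.12099166e-01  9.11138914e-01 -3.94967835e-04]
 [ 2.81215583e-06 -4.34759924e-04 -9.99999905e-01]] 0.0931339388984002
```

```bash
python3 - <<'E'
import cv2
im=cv2.imread("pics/top0.png");c=im[170:345,80:290];cv2.imwrite("pics/crop0.png",cv2.resize(c,None,fx=3.4,fy=3.4,interpolation=cv2.INTER_CUBIC))
E
```

```text
(no output)
```

View pics/top0.png

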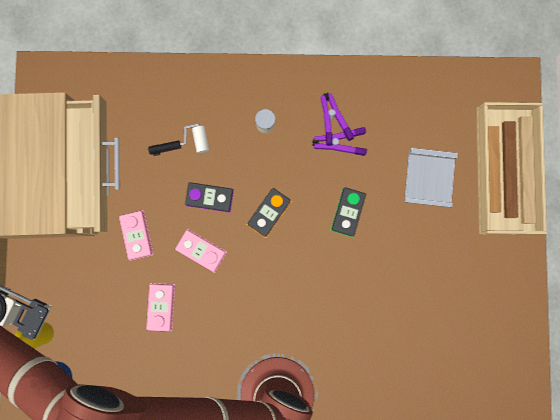

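View pics/crop0.png

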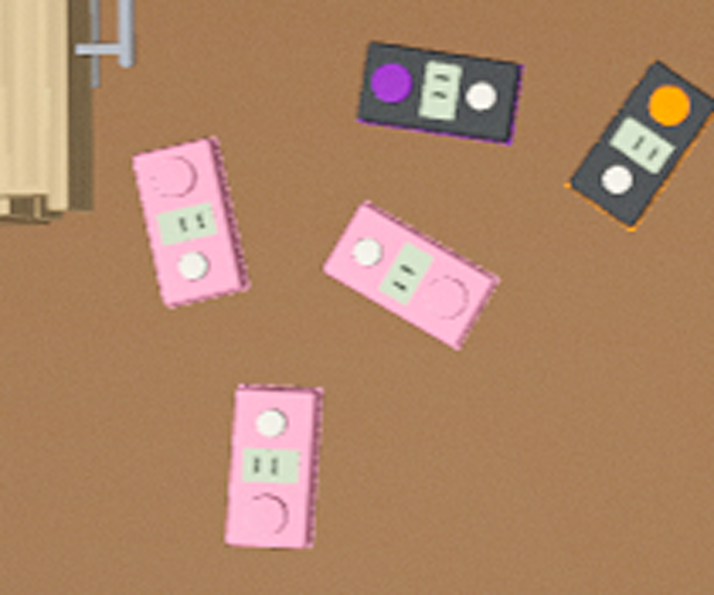

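The candidates in the top picture are the dark-grey box at (210,197), which has a purple key at (195,194) and a grey key at (221,198), and three pink boxes at (137,236), (201,250) and (161,308). Only the dark-grey one fits: it has a dark body, a purple band and a purple key. The crop confirms it, and the pink ones are look-alikes. Next I'll measure the keys.

```bash
cat > h.py <<'E'
from rig import r
import cv2,numpy as np
def ray(n,u,v,z,P=None):
    p=P or r.camera_params(n); T=np.linalg.inv(np.array(p["camera_from_world"]))
    d=T[:3,:3]@np.array([(u-p["cx"])/p["fx"],(v-p["cy"])/p["fy"],1]); o=T[:3,3]
    return o+d*(z-o[2])/d[2]
def blob(im,mask,c,rad):
    yy,xx=np.mgrid[:im.shape[0],:im.shape[1]]; m=mask&((xx-c[0])**2+(yy-c[1])**2<rad**2)
    return xx[m].mean(),yy[m].mean(),m.sum()
def keys(im,cp,cg,rad):
    h=cv2.cvtColor(im,cv2.COLOR_BGR2HSV).astype(int)
    return blob(im,(h[...,0]>130)&(h[...,0]<155)&(h[...,1]>120)&(h[...,2]>110),cp,rad),blob(im,(h[...,1]<25)&(h[...,2]>170),cg,rad)
def goto(p,yaw_y=None):
    s=r.state();R=np.array(s['tool_rot']);return np.round(R.T@(np.array(p)-s['tool_pos'])*100,2)
E
python3 - <<'E'
from h import *
im=cv2.imread("pics/top0.png")
a,b=keys(im,(195,194.4),(221.5,198.2),8);print(a,b)
A=ray("top",*a[:2],.046);B=ray("top",*b[:2],.046);print(A,B,np.linalg.norm(A-B))
print("orange",ray("top",269,212,.034),"jar",ray("top",265,119,.068),"handle",ray("top",116,163,.18),"roller",ray("top",195,138,.036))
M=(A+B)/2;d=(A-B)/np.linalg.norm(A-B);print("yaw of +x",np.degrees(np.arctan2(d[1],d[0])))
print(goto([*M[:2],.21]))
E
```

```text
(np.float64(194.78761061946904), np.float64(193.98230088495575), np.int64(113)) (np.float64(221.0188679245283), np.float64(197.8490566037736), np.int64(53))
[0.5402103  0.22776097 0.046     ] [0.53040697 0.15672165 0.046     ] 0.07171254934090751
orange [0.49413474 0.02655726 0.034     ] jar [0.74320453 0.03979418 0.068     ] handle [0.60103201 0.4046436  0.18      ] roller [0.69578341 0.23171562 0.036     ]
yaw of +x 82.14288392535708
[-40.85 -25.41   0.86]
```

```bash
python3 -m inch '[{"tz":-3,"grip":0},{"tz":-6,"grip":0},{"tx":-3,"ty":-2,"tz":-6,"grip":0},{"tx":-6,"ty":-4,"tz":-6,"grip":0},{"tx":-9,"ty":-6,"tz":-6,"grip":0}]'
python3 -m inch '[{"tx":-3,"ty":-1.8,"grip":0},{"tx":-6,"ty":-3.7,"grip":0},{"tx":-9,"ty":-5.5,"grip":0},{"tx":-12,"ty":-7.3,"grip":0},{"tx":-15,"ty":-9.2,"grip":0}]'
python3 -m inch '[{"tx":-3,"ty":-1.8,"grip":0},{"tx":-6,"ty":-3.7,"grip":0},{"tx":-9,"ty":-5.5,"grip":0},{"tx":-11,"ty":-6.7,"grip":0},{"tx":-11,"ty":-6.7,"grip":0}]'
python3 - <<'E'
from h import *
P=r.camera_params("wrist");s=r.state()
im=r.get_image("wrist");cv2.imwrite("pics/w1.png",im)
print(s['t'],s['tool_pos'],s['tool_rot'],s['opening'],s['wrist_force'],goto([.535,.192,.27]))
T=np.array(P["camera_from_world"])
for p in([.5402,.2278,.046],[.5304,.1567,.046],s['tool_pos']):
    c=T@np.r_[p,1];print(P['fx']*c[0]/c[2]+P['cx'],P['fy']*c[1]/c[2]+P['cy'])
E
```

```text
0.4 [0.2678152  0.59210989 0.21846907] [[-9.11139000e-01  4.12099126e-01 -1.81726467e-04]
 [ 4.12099166e-01  9.11138914e-01 -3.94967835e-04]
 [ 2.81215583e-06 -4.34759924e-04 -9.99999905e-01]] 0.0931339388984002 [ 0.03297064 -0.61680798 -0.90360654] [-40.84 -25.45  -5.14]
131.17152767542206 453.1592990612671
86.62471510473355 463.497213403733
280.31687671086047 247.9553090717255schema error: expected keys rx, ry, rz, tx, ty, tz, grip
schema error: expected keys rx, ry, rz, tx, ty, tz, grip
schema error: expected keys rx, ry, rz, tx, ty, tz, grip
```

View pics/w1.png

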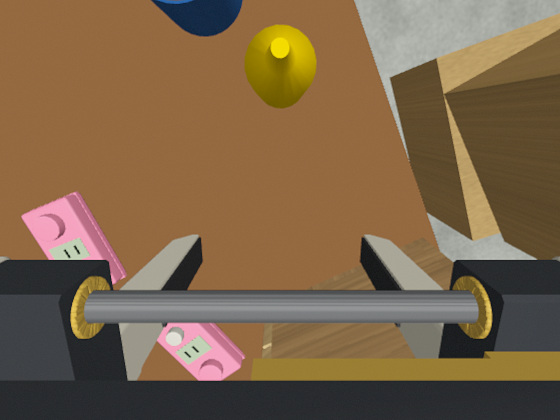

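The wrist picture is from the start pose: pink look-alikes at (75,240) and (200,345), and the yellow cone at (280,65). The moves were refused because every row needs all of its keys.

```bash
python3 -m inch '[{"rx":0,"ry":0,"rz":0,"tx":0,"ty":0,"tz":-3,"grip":0},{"rx":0,"ry":0,"rz":0,"tx":0,"ty":0,"tz":-6,"grip":0},{"rx":0,"ry":0,"rz":0,"tx":-3,"ty":-2,"tz":-6,"grip":0},{"rx":0,"ry":0,"rz":0,"tx":-6,"ty":-4,"tz":-6,"grip":0},{"rx":0,"ry":0,"rz":0,"tx":-9,"ty":-6,"tz":-6,"grip":0}]'
python3 -m inch '[{"rx":0,"ry":0,"rz":0,"tx":-3,"ty":-1.8,"tz":0,"grip":0},{"rx":0,"ry":0,"rz":0,"tx":-6,"ty":-3.7,"tz":0,"grip":0},{"rx":0,"ry":0,"rz":0,"tx":-9,"ty":-5.5,"tz":0,"grip":0},{"rx":0,"ry":0,"rz":0,"tx":-12,"ty":-7.3,"tz":0,"grip":0},{"rx":0,"ry":0,"rz":0,"tx":-15,"ty":-9.2,"tz":0,"grip":0}]'

```

```text
t: 0.87
tool_pos: [0.3255, 0.4999, 0.2793]
tool_rot: [[-0.912, 0.41, 0.001], [0.41, 0.912, 0.001], [-0.0, 0.002, -1.0]]
wrist_force: [1.4, -0.6, -0.2]
opening: 0.0644
grip_force: 0.0
t: 1.28
tool_pos: [0.4247, 0.3535, 0.279]
tool_rot: [[-0.911, 0.412, 0.001], [0.412, 0.911, 0.001], [-0.0, 0.001, -1.0]]
wrist_force: [0.4, 0.9, -0.3]
opening: 0.031
grip_force: 0.0
```

```bash
python3 -m inch '[{"rx":0,"ry":0,"rz":0,"tx":-3,"ty":-1.8,"tz":0,"grip":0},{"rx":0,"ry":0,"rz":0,"tx":-6,"ty":-3.7,"tz":0,"grip":0},{"rx":0,"ry":0,"rz":0,"tx":-9,"ty":-5.5,"tz":0,"grip":0},{"rx":0,"ry":0,"rz":0,"tx":-11,"ty":-6.7,"tz":0,"grip":0},{"rx":0,"ry":0,"rz":0,"tx":-11,"ty":-6.7,"tz":0,"grip":0}]'
cat > look.py <<'E'
import sys
from h import *
s=r.state();P=r.camera_params("wrist");im=r.get_image("wrist");cv2.imwrite(f"pics/{sys.argv[1]}.png",im)
T=np.array(P["camera_from_world"])
def px(p): c=T@np.r_[p,1];return np.array([P['fx']*c[0]/c[2]+P['cx'],P['fy']*c[1]/c[2]+P['cy']])
A=[.5402,.2278,.046];B=[.5304,.1567,.046];print(px(A),px(B),px(s['tool_pos']),s['tool_pos'],s['opening'],s['t'])
rad=abs(px(A)-px(B)).max()/2.2
try:
  a,b=keys(im,px(A),px(B),rad);print(a,b,ray("wrist",*a[:2],.046,P),ray("wrist",*b[:2],.046,P))
except Exception as e: print(e)
print(goto([*B[:2],.056]),goto([*A[:2],.056]))
E
python3 look.py w2
```

```text
t: 1.7
tool_pos: [0.5005, 0.2412, 0.2789]
tool_rot: [[-0.906, 0.422, 0.003], [0.422, 0.906, -0.004], [-0.005, -0.003, -1.0]]
wrist_force: [-0.3, -1.0, -0.1]
opening: 0.0012
grip_force: 0.0
[284.42607155 207.63546003] [234.57419059 222.3735517 ] [280.28889728 247.99051178] [0.50048794 0.24122524 0.2789019 ] 0.0012488250909867419 1.7
(np.float64(285.343347639485), np.float64(206.17596566523605), np.int64(466)) (np.float64(234.64141414141415), np.float64(221.03535353535352), np.int64(198)) [0.53885632 0.22979201 0.046     ] [0.52871387 0.15767302 0.046     ]
[-6.56 -6.66 22.3 ] [-4.47  0.21 22.29]
```

View pics/w2.png

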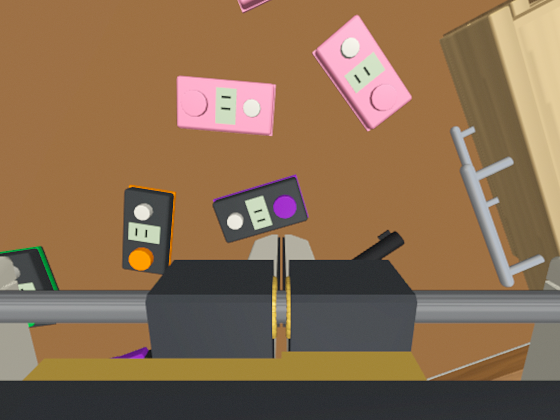

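The wrist picture shows the purple timer at (260,209), its grey key at (235,221) and purple key at (285,206), both within 2 mm of the top view. The fingers are shut. Now I'll go over the clear key.

```bash
python3 -m inch '[{"rx":0,"ry":0,"rz":0,"tx":-2.2,"ty":-2.2,"tz":2,"grip":0},{"rx":0,"ry":0,"rz":0,"tx":-4.4,"ty":-4.4,"tz":4,"grip":0},{"rx":0,"ry":0,"rz":0,"tx":-6.5,"ty":-6.6,"tz":6,"grip":0},{"rx":0,"ry":0,"rz":0,"tx":-6.5,"ty":-6.6,"tz":9,"grip":0},{"rx":0,"ry":0,"rz":0,"tx":-6.5,"ty":-6.6,"tz":12,"grip":0}]'
python3 -m inch '[{"rx":0,"ry":0,"rz":0,"tx":0,"ty":0,"tz":2.5,"grip":0},{"rx":0,"ry":0,"rz":0,"tx":0,"ty":0,"tz":5,"grip":0},{"rx":0,"ry":0,"rz":0,"tx":0,"ty":0,"tz":7.5,"grip":0},{"rx":0,"ry":0,"rz":0,"tx":0,"ty":0,"tz":8.5,"grip":0},{"rx":0,"ry":0,"rz":0,"tx":0,"ty":0,"tz":8.5,"grip":0}]'
python3 -m inch '[{"rx":0,"ry":0,"rz":0,"tx":0,"ty":0,"tz":0,"grip":0},{"rx":0,"ry":0,"rz":0,"tx":0,"ty":0,"tz":0,"grip":0},{"rx":0,"ry":0,"rz":0,"tx":0,"ty":0,"tz":0,"grip":0},{"rx":0,"ry":0,"rz":0,"tx":0,"ty":0,"tz":0,"grip":0}]'
python3 -c "
from h import *
print(goto([.5296,.1572,.050]),r.state()['tool_pos'])"
```

```text
t: 2.17
tool_pos: [0.5295, 0.1607, 0.1584]
tool_rot: [[-0.91, 0.414, 0.003], [0.414, 0.91, 0.001], [-0.002, 0.002, -1.0]]
wrist_force: [-1.0, 1.8, -0.3]
opening: 0.0003
grip_force: 0.0
t: 2.58
tool_pos: [0.5263, 0.1626, 0.0714]
tool_rot: [[-0.912, 0.41, -0.005], [0.41, 0.912, -0.001], [0.005, -0.003, -1.0]]
wrist_force: [-0.6, -0.0, 0.4]
opening: 0.0005
grip_force: 0.0
t: 2.92
tool_pos: [0.5294, 0.1619, 0.0751]
tool_rot: [[-0.911, 0.412, 0.003], [0.412, 0.911, 0.001], [-0.002, 0.002, -1.0]]
wrist_force: [-0.4, -0.3, 0.3]
opening: 0.0002
grip_force: 0.0
[-0.2  -0.43  2.51] [0.52944298 0.16190858 0.07508419]
```

```bash
python3 -m inch '[{"rx":0,"ry":0,"rz":0,"tx":-0.2,"ty":-0.4,"tz":0.5,"grip":0},{"rx":0,"ry":0,"rz":0,"tx":-0.2,"ty":-0.4,"tz":1,"grip":0},{"rx":0,"ry":0,"rz":0,"tx":-0.2,"ty":-0.4,"tz":1.5,"grip":0},{"rx":0,"ry":0,"rz":0,"tx":-0.2,"ty":-0.4,"tz":2,"grip":0},{"rx":0,"ry":0,"rz":0,"tx":-0.2,"ty":-0.4,"tz":2,"grip":0}]'
python3 -m inch '[{"rx":0,"ry":0,"rz":0,"tx":0,"ty":0,"tz":0,"grip":0},{"rx":0,"ry":0,"rz":0,"tx":0,"ty":0,"tz":0,"grip":0},{"rx":0,"ry":0,"rz":0,"tx":0,"ty":0,"tz":0,"grip":0}]'
python3 look.py w3
```

```text
t: 3.33
tool_pos: [0.5278, 0.1568, 0.0523]
tool_rot: [[-0.911, 0.412, -0.003], [0.412, 0.911, -0.001], [0.002, -0.002, -1.0]]
wrist_force: [-0.3, 0.5, 0.6]
opening: 0.0002
grip_force: 0.0
t: 3.58
tool_pos: [0.5289, 0.1572, 0.0537]
tool_rot: [[-0.911, 0.412, 0.0], [0.412, 0.911, 0.0], [-0.0, 0.0, -1.0]]
wrist_force: [0.1, -0.1, -0.1]
opening: 0.0008
grip_force: 0.0
[396.223155   213.51325117] [280.69281684 245.36035528] [280.3369164  247.94818576] [0.52885227 0.15717192 0.05374795] 0.0007595928766427438 3.5833
(np.float64(394.5197022767075), np.float64(210.74474605954467), np.int64(2284)) (np.float64(281.26222935044103), np.float64(245.29109863672815), np.int64(1247)) [0.53814903 0.22743222 0.046     ] [0.53050228 0.15703671 0.046     ]
[-0.16  0.02 -0.22] [ 1.88  6.9  -0.22]
```

View pics/w3.png

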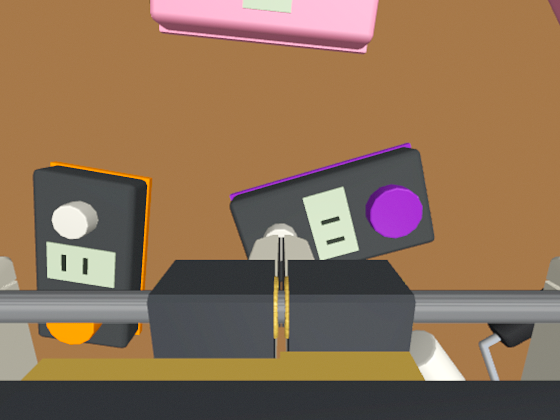

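The shut tips are over the grey key at (281,240), with the purple key free at (394,211). Pressing in small steps.

```bash
python3 -m inch '[{"rx":0,"ry":0,"rz":0,"tx":0,"ty":0,"tz":0.3,"grip":0},{"rx":0,"ry":0,"rz":0,"tx":0,"ty":0,"tz":0.6,"grip":0},{"rx":0,"ry":0,"rz":0,"tx":0,"ty":0,"tz":0.9,"grip":0},{"rx":0,"ry":0,"rz":0,"tx":0,"ty":0,"tz":1.0,"grip":0},{"rx":0,"ry":0,"rz":0,"tx":0,"ty":0,"tz":1.0,"grip":0}]'
python3 -m inch '[{"rx":0,"ry":0,"rz":0,"tx":0,"ty":0,"tz":0.1,"grip":0},{"rx":0,"ry":0,"rz":0,"tx":0,"ty":0,"tz":0.2,"grip":0},{"rx":0,"ry":0,"rz":0,"tx":0,"ty":0,"tz":0.2,"grip":0},{"rx":0,"ry":0,"rz":0,"tx":0,"ty":0,"tz":0.2,"grip":0}]'
```

```text
t: 4.05
tool_pos: [0.5288, 0.1571, 0.0436]
tool_rot: [[-0.911, 0.412, 0.0], [0.412, 0.911, 0.0], [-0.0, 0.0, -1.0]]
wrist_force: [-0.5, 0.2, 3.0]
opening: 0.0008
grip_force: 1.4
t: 4.38
tool_pos: [0.5288, 0.1571, 0.0418]
tool_rot: [[-0.911, 0.412, 0.0], [0.412, 0.911, 0.0], [-0.0, 0.0, -1.0]]
wrist_force: [0.1, 0.3, 4.3]
opening: 0.0002
grip_force: 1.8
```

```bash
python3 -m inch '[{"rx":0,"ry":0,"rz":0,"tx":0,"ty":0,"tz":0.1,"grip":0},{"rx":0,"ry":0,"rz":0,"tx":0,"ty":0,"tz":0.1,"grip":0},{"rx":0,"ry":0,"rz":0,"tx":0,"ty":0,"tz":0.1,"grip":0},{"rx":0,"ry":0,"rz":0,"tx":0,"ty":0,"tz":0.1,"grip":0}]'
python3 -m inch '[{"rx":0,"ry":0,"rz":0,"tx":0,"ty":0,"tz":0,"grip":0},{"rx":0,"ry":0,"rz":0,"tx":0,"ty":0,"tz":0,"grip":0}]'
```

```text
t: 4.72
tool_pos: [0.5288, 0.1571, 0.0407]
tool_rot: [[-0.911, 0.412, 0.0], [0.412, 0.911, 0.0], [-0.0, 0.0, -1.0]]
wrist_force: [-1.3, -0.4, 4.1]
opening: 0.0003
grip_force: 2.1
t: 4.88
tool_pos: [0.5288, 0.1571, 0.0407]
tool_rot: [[-0.911, 0.412, 0.0], [0.412, 0.911, 0.0], [-0.0, 0.0, -1.0]]
wrist_force: [-0.2, 0.7, 3.5]
opening: 0.0005
grip_force: 2.1
```

```bash
python3 -m inch '[{"rx":0,"ry":0,"rz":0,"tx":0,"ty":0,"tz":0.1,"grip":0},{"rx":0,"ry":0,"rz":0,"tx":0,"ty":0,"tz":0.1,"grip":0},{"rx":0,"ry":0,"rz":0,"tx":0,"ty":0,"tz":0.1,"grip":0},{"rx":0,"ry":0,"rz":0,"tx":0,"ty":0,"tz":0.1,"grip":0}]'
python3 -m inch '[{"rx":0,"ry":0,"rz":0,"tx":0,"ty":0,"tz":-0.7,"grip":0},{"rx":0,"ry":0,"rz":0,"tx":0,"ty":0,"tz":-1.4,"grip":0},{"rx":0,"ry":0,"rz":0,"tx":0,"ty":0,"tz":-3,"grip":0},{"rx":0,"ry":0,"rz":0,"tx":0,"ty":0,"tz":-3,"grip":0},{"rx":0,"ry":0,"rz":0,"tx":0,"ty":0,"tz":-3,"grip":0}]'
python3 look.py w4
python3 -c "
from h import *
print(goto([.5392,.2283,.054]))"
```

```text
t: 5.22
tool_pos: [0.5288, 0.1571, 0.0397]
tool_rot: [[-0.911, 0.412, 0.0], [0.412, 0.911, 0.0], [-0.0, 0.0, -1.0]]
wrist_force: [-0.7, 0.8, 4.9]
opening: 0.0003
grip_force: 2.3
t: 5.63
tool_pos: [0.5288, 0.157, 0.0701]
tool_rot: [[-0.911, 0.412, 0.001], [0.412, 0.911, 0.0], [-0.001, 0.0, -1.0]]
wrist_force: [-0.5, -0.7, -0.5]
opening: 0.0004
grip_force: 0.0
[387.29209283 206.15991651] [280.98514126 235.7418962 ] [280.33428969 247.99273277] [0.5288199  0.15696786 0.07009291] 0.0003719946514607129 5.6333
(np.float64(385.90659055526726), np.float64(203.8209652309289), np.int64(1927)) (np.float64(281.0418719211823), np.float64(240.85550082101807), np.int64(1218)) [0.53834458 0.22750143 0.046     ] [0.53372799 0.15523646 0.046     ]
[-0.2   0.07  1.35] [1.83 6.95 1.34]
[1.94 6.96 1.54]
```

Clear was pressed to about 6 mm at 4.6 N and released, and the timer hasn't moved. Now the start key.

```bash
python3 -m inch '[{"rx":0,"ry":0,"rz":0,"tx":0.6,"ty":2.3,"tz":0,"grip":0},{"rx":0,"ry":0,"rz":0,"tx":1.2,"ty":4.6,"tz":0,"grip":0},{"rx":0,"ry":0,"rz":0,"tx":1.85,"ty":6.9,"tz":0,"grip":0},{"rx":0,"ry":0,"rz":0,"tx":1.85,"ty":6.9,"tz":0,"grip":0},{"rx":0,"ry":0,"rz":0,"tx":1.85,"ty":6.9,"tz":0,"grip":0}]'
python3 -m inch '[{"rx":0,"ry":0,"rz":0,"tx":0,"ty":0,"tz":0.6,"grip":0},{"rx":0,"ry":0,"rz":0,"tx":0,"ty":0,"tz":1.2,"grip":0},{"rx":0,"ry":0,"rz":0,"tx":0,"ty":0,"tz":1.6,"grip":0},{"rx":0,"ry":0,"rz":0,"tx":0,"ty":0,"tz":1.6,"grip":0},{"rx":0,"ry":0,"rz":0,"tx":0,"ty":0,"tz":1.6,"grip":0}]'
```

```text
t: 6.1
tool_pos: [0.5391, 0.229, 0.0685]
tool_rot: [[-0.913, 0.409, -0.002], [0.409, 0.913, -0.0], [0.002, -0.001, -1.0]]
wrist_force: [0.3, -0.0, 0.7]
opening: 0.0005
grip_force: 0.0
t: 6.52
tool_pos: [0.54, 0.2265, 0.053]
tool_rot: [[-0.911, 0.413, -0.001], [0.413, 0.911, -0.001], [0.001, -0.001, -1.0]]
wrist_force: [0.9, -0.5, 0.1]
opening: 0.0005
grip_force: 0.0
```

```bash
python3 -m inch '[{"rx":0,"ry":0,"rz":0,"tx":0,"ty":0,"tz":0.4,"grip":0},{"rx":0,"ry":0,"rz":0,"tx":0,"ty":0,"tz":0.7,"grip":0},{"rx":0,"ry":0,"rz":0,"tx":0,"ty":0,"tz":1.0,"grip":0},{"rx":0,"ry":0,"rz":0,"tx":0,"ty":0,"tz":1.2,"grip":0},{"rx":0,"ry":0,"rz":0,"tx":0,"ty":0,"tz":1.2,"grip":0}]'
python3 -m inch '[{"rx":0,"ry":0,"rz":0,"tx":0,"ty":0,"tz":0.1,"grip":0},{"rx":0,"ry":0,"rz":0,"tx":0,"ty":0,"tz":0.1,"grip":0},{"rx":0,"ry":0,"rz":0,"tx":0,"ty":0,"tz":0.1,"grip":0}]'
```

```text
t: 6.93
tool_pos: [0.5405, 0.2274, 0.0417]
tool_rot: [[-0.911, 0.412, 0.0], [0.412, 0.911, -0.0], [-0.0, -0.0, -1.0]]
wrist_force: [-0.4, -0.5, 5.0]
opening: 0.0008
grip_force: 1.8
t: 7.18
tool_pos: [0.5405, 0.2274, 0.0409]
tool_rot: [[-0.911, 0.412, 0.0], [0.412, 0.911, -0.0], [-0.0, 0.0, -1.0]]
wrist_force: [-0.3, -0.3, 3.7]
opening: 0.0005
grip_force: 2.1
```

Next: 1 mm deeper, hold for about a second, then release and rise.

```bash
python3 -m inch '[{"rx":0,"ry":0,"rz":0,"tx":0,"ty":0,"tz":0.1,"grip":0},{"rx":0,"ry":0,"rz":0,"tx":0,"ty":0,"tz":0.1,"grip":0},{"rx":0,"ry":0,"rz":0,"tx":0,"ty":0,"tz":0.1,"grip":0},{"rx":0,"ry":0,"rz":0,"tx":0,"ty":0,"tz":0.1,"grip":0},{"rx":0,"ry":0,"rz":0,"tx":0,"ty":0,"tz":0.1,"grip":0}]'
python3 -m inch '[{"rx":0,"ry":0,"rz":0,"tx":0,"ty":0,"tz":0,"grip":0},{"rx":0,"ry":0,"rz":0,"tx":0,"ty":0,"tz":0,"grip":0},{"rx":0,"ry":0,"rz":0,"tx":0,"ty":0,"tz":0,"grip":0},{"rx":0,"ry":0,"rz":0,"tx":0,"ty":0,"tz":0,"grip":0},{"rx":0,"ry":0,"rz":0,"tx":0,"ty":0,"tz":0,"grip":0}]'
python3 -m inch '[{"rx":0,"ry":0,"rz":0,"tx":0,"ty":0,"tz":-0.7,"grip":0},{"rx":0,"ry":0,"rz":0,"tx":0,"ty":0,"tz":-1.5,"grip":0},{"rx":0,"ry":0,"rz":0,"tx":0,"ty":0,"tz":-4,"grip":0},{"rx":0,"ry":0,"rz":0,"tx":0,"ty":0,"tz":-7,"grip":0},{"rx":0,"ry":0,"rz":0,"tx":0,"ty":0,"tz":-10,"grip":0}]'
python3 -m inch '[{"rx":0,"ry":0,"rz":0,"tx":0,"ty":0,"tz":-3,"grip":0},{"rx":0,"ry":0,"rz":0,"tx":0,"ty":0,"tz":-6,"grip":0},{"rx":0,"ry":0,"rz":0,"tx":0,"ty":0,"tz":-6,"grip":0},{"rx":0,"ry":0,"rz":0,"tx":0,"ty":0,"tz":-6,"grip":0},{"rx":0,"ry":0,"rz":0,"tx":0,"ty":0,"tz":-6,"grip":0}]'
python3 look.py w5
```

```text
t: 7.6
tool_pos: [0.5405, 0.2274, 0.0398]
tool_rot: [[-0.911, 0.412, 0.0], [0.412, 0.911, -0.0], [-0.0, 0.0, -1.0]]
wrist_force: [-0.7, -0.6, 4.9]
opening: 0.0004
grip_force: 2.4
t: 8.02
tool_pos: [0.5405, 0.2274, 0.0397]
tool_rot: [[-0.911, 0.412, 0.0], [0.412, 0.911, -0.0], [-0.0, 0.0, -1.0]]
wrist_force: [1.0, -2.1, 4.6]
opening: 0.0003
grip_force: 2.4
t: 8.43
tool_pos: [0.5386, 0.2279, 0.14]
tool_rot: [[-0.911, 0.411, -0.004], [0.411, 0.911, -0.001], [0.003, -0.002, -1.0]]
wrist_force: [-0.1, 0.5, -0.5]
opening: 0.0007
grip_force: 0.0
t: 8.85
tool_pos: [0.539, 0.2277, 0.199]
tool_rot: [[-0.911, 0.411, -0.002], [0.411, 0.911, -0.0], [0.002, -0.001, -1.0]]
wrist_force: [0.5, -0.4, 0.1]
opening: 0.0004
grip_force: 0.0
[281.23856235 192.49298904] [218.03779748 210.69253088] [280.32429239 247.99343187] [0.539016   0.22771581 0.1990195 ] 0.0004203853525955881 8.85
(np.float64(282.13605442176873), np.float64(190.98639455782313), np.int64(735)) (np.float64(218.09968847352025), np.float64(209.36760124610592), np.int64(321)) [0.53908919 0.22935503 0.046     ] [0.52909313 0.15745063 0.046     ]
[-2.19 -6.76 14.24] [-0.16  0.12 14.23]
```

View pics/w5.png

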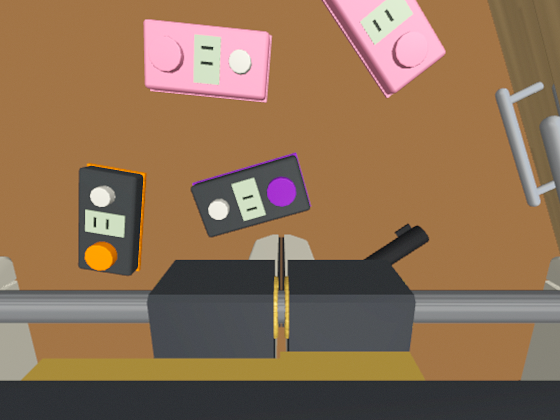

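The timer is where it was, with its keys at (282,191) and (218,209). The hand is 15 cm above it and both keys look up. Handing in.

```bash
python3 -c "
from rig import r
print(r.finish_job())"
```

```text
the job is handed in; nothing more can be done
None
```

I handed the job in: I pressed the purple timer's clear key and let it come up, then held its start key down for about a second (forces stayed around 5 N), and left the hand about 15 cm above the timer with nothing shifted in the final picture; no verdict came back.

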